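# Clamp the reglued cart slat: snug plus an eighth of a turn

## Robot

A 7-joint arm with a two-finger parallel gripper is mounted at the origin on the work surface. World frame = base frame: x ahead of the robot, y to its left, z up, the work surface at z = 0. Lengths are in mm, angles in rad, forces in N, time in s.
With the tool pointing down it reaches from about 400 to 875 mm from the base axis. Payload 4.4 kg.
Tool frame: the origin (TCP) lies at the very end of the fingers, on their centre line; the grasp point (between the pads) lies 19 mm behind it; y points along the fingers, x is the direction in which the jaws open and shut, and the axes are right-handed (so a half turn about y gives the same grasp; the last joint's range is limited). The gripper opens to 85 mm and grips with 20 to 120 N. Pads are 22 mm wide; open, the fingers measure 114 mm over their backs; the gripper's body (76 mm by 85 mm) begins 54 mm behind the grasp point. The pads swing forward as they close: fully open they stand 13 mm farther back than shut.
Start: joints at [-1.228, 0.628, 0.038, 1.517, -0.027, 0.996, -0.02], TCP at [258.359, 596.463, 231.313] pointing down, gripper open.
Joint ranges: [-3.06, 3.06], [-0.37, 2.12], [-1.25, 1.32], [0.18, 2.47], [-1.1, 4.24], [0.23, 1.98], [-2.94, 2.94]. Speed limits (rad/s): [2.57, 2.57, 3.14, 3.14, 3.14, 3.14, 3.14].

## Interface

Orientations are given as [roll, pitch, yaw] about the fixed x, y, z axes, in that order (R = Rz(yaw) Ry(pitch) Rx(roll)).
In Python, from cell import ctrl, get_image, nets gives the robot as it stands. The module is installed in compiled form; this text tells all that it offers.
- The arm moves only by the tool step_arm, never from a script. Its argument "moves" is text: rows parted by semicolons, each of 7 numbers parted by spaces: the shift along the tool's x, y, z normalised to -1 to 1, where 1 is 0.05 m, then the turn, a rotation vector about the tool's x, y, z normalised to -1 to 1, where 1 is 0.12 rad, then the opening, from 0 (shut) to 1 (fully open). A call has 1 to 20 rows; each row shifts and turns the commanded pose from where the row before left it, along the tool's axes as they then stand; what a row does not reach is not made up. A row lasts 1/10 s, in which the tool goes at most 50 mm and 8.59 degrees, less where a joint would pass 70% of its speed; a pose out of reach is approached as far as the arm can. A call with a number of a shift or a turn outside -1 to 1 is refused whole. A call with a gripper value outside its range is refused whole. The fingers move at their own pace and stop on an object; the grip force is fixed at half the most. Time passes only in rows, so rows that do not move let the fingers close. It gives the time, the measured TCP pose, the force and the opening at its end, in the units of the state.
- ctrl.read_state(): the state, without advancing time (a new reading comes with each control period).
- get_image(name): name is "side" or "top" or "wrist"; returns a dict with "color" (384x512x3 uint8, blue, green, red), "vertical_fov" (degrees; the focal length in pixels is half the picture's height over the tangent of half this angle, whatever the lens; pixels are square), "cx", "cy" (the principal point, pixels), "k1" (the pictures are not rectified: a ray, as slopes to the right and down, at radius r is drawn at 1 + k1 r^2 times it, then the intrinsics apply), "R" (3x3) and "t" (3): a world point X has camera coordinates R X + t; the wrist camera has in their place "T_tool_cam" (4x4, takes a point from camera to tool coordinates, whose origin is the TCP and whose axes are the tool frame's). Camera axes: x right, y down, z forward; pixel columns grow to the right and rows downward; lengths in mm; the calibration is good to about 2 mm. A picture is of the moment at which its call begins: read the wrist's pose just before it. There is no depth.
- ctrl.finish_job(): hands the job in, once; it reports no verdict.
Trained networks look in a picture, given as the dict that the camera call returned (one of the last four; its "shot" number tells which), for a name from the list of things; names that differ only in an ending like _2 or _b are one class to them, and where a whole thing is asked for, a point or a joint stands for the part that bears it (a point fixed in the world has none). Each returns a list of dicts, best first, with "conf" (0 to 1); they miss things now and then, are a little off and sometimes report something else, mostly with a low value. They report only what shows in the picture. A call takes as long as a camera call. They do not tell look-alikes from the thing itself.
- nets.find_in(picture, target): "position" ([x, y, z] in mm, in world coordinates, good to about 4 mm: the middle of the surface that is visible of it).
- nets.cut_out(picture, target): "pixels" (384x512 bool, what is visible of it).
- nets.place_of(picture, target): "position" ([x, y, z] in mm, in world coordinates, good to about 4 mm: a listed point, or the origin of a listed thing).
The state is a dict: "clock": time; "qpos": joint angles; "qd": joint speeds; "tau": joint torques, N m; "eef_pos": TCP position; "tool_rot": TCP orientation; "force": force on the tool from outside, world axes, zero at the start; "torque": the same for the moment, N m; "width": finger opening in mm.
Only numpy, scipy, OpenCV 4.12 (cv2) and the standard library are available. Lean on these libraries where they do the work, as an engineer would, in place of code of your own. Each camera call takes 0.05 s, during which the arm holds its last target.

## Task

The reglued wooden slat lies part-way into the little clamp on the cart. Gently push it along its bed until its end is fully home against the back of the clamp, then turn the T-shaped knob clockwise until the resistance rises sharply as the screw meets the wood, and from there add one eighth of a turn, no more, so that the slat is held firmly without crushing the glue joint. Let go of everything and leave the other things on the cart where they are.

Things in the scene. Friction and masses are not known exactly. Their poses are not given: they have to be found in the camera images.
- clamp: Fixed grey C-shaped clamp. Origin on the cart top below the screw axis; z up, x the way the slat is pushed. Column 50 mm wide, 82 high; its front face, the slat's stop, at x = +45 mm. The arm, 40 wide, reaches out to x = -21 mm, 60 to 82 mm above the cart top. A round steel presser (28 mm across) hangs from it on the axis, 1 to 7 mm above the slat, differently at each start.
- bed: Fixed steel bed plate under the clamp, axes along the clamp's. Origin on the screw axis, up to 2.5 mm below the cart top; its upper face is 12 mm above this origin, from x = -175 to +45 mm, 90 mm wide. Two guide rails 9 mm high stand on it from x = -90 to +45 mm, 60 mm apart, one each side of the slat.
- slat_center (a point): Centre, half-way up, of the loose wooden slat: 150 long (x, along the clamp's x within 2 degrees), 56 wide, 24 mm high, 0.14 kg, on the bed between the rails. Its end on the robot's side is free to push or grasp. Fully home, its centre is at x = -30 mm in the clamp's frame; it starts 20 to 45 mm short of that.
- knob_grip (a point): Centre of the T knob's bar on the upright screw axis, 113 mm above the cart top. Bar 56 long (x), 14 wide (y), 28 mm high. Clockwise from above lowers the presser 2 mm per rad; height fixed, stays as left, but its rubber cushion (3 N m per rad) springs back a little. Free (0.05 N m) for 0.4 to 3.2 rad; on touching, torque climbs 0.25 N m or more in 0.3 rad, then 0.25 to 0.45 per rad.
- pin_tin: Bystander: round push-pin tin, 64 mm across, 42 mm high, standing beside the clamp; origin at the centre of its underside.
- stapler: Bystander: stapler, 135 x 36 x 46 mm, standing beside the slat; origin at the centre of its underside.
- mug: Bystander: pale mug, 82 mm across, 95 mm high, behind the clamp; origin at the centre of its underside.
- tape: Bystander: disc-shaped tape case, 90 mm across, 22 mm high; origin at the centre of its underside.
- bookend_a: Bystander: L-shaped steel bookend, 120 mm wide, 150 mm high, foot 100 mm; origin at the foot of its upright.
- bookend_b: Bystander: the other L-shaped steel bookend, of the same size; origin at the foot of its upright.
Things that resemble listed ones, but are neither listed nor needed, are in the scene too. What is shaped like the clamp but yellow is not meant. Of the things that look like the part that bears slat_center, the smaller one is meant.

How it is judged:
By the outcome, as a careful person would: the job done as asked, in the order asked, and still so for the second after the job is handed in, with the robot touching nothing.
It also fails if it takes over 72 s, if anything falls off the work surface, if the arm or the gripper's body presses on something with over 40 N, if the wrist force passes 120 N, or if a joint passes its speed limit or range.

## Working session

There is one attempt and no reset: what is moved stays moved. The work goes in short steps, Python scripts to look and compute and a tool call to move; the robot and the scene stay as the last step left them, time stands still between calls to the robot, and variables do not carry over. Pictures are saved under pics/ and viewed, and the job is handed in when it is done.

Besides the shell and the picture viewer there is one more tool, called after "Request:" as name(argument=value, ...) on one line, values as JSON. step_arm: Moves the arm, as the interface text tells. Scaled input: -1 to 1 covers 0.05 m each way for a shift and 0.12 rad each way for a turn. Its arguments: {"type":"object","properties":{"moves":{"type":"string"}},"required":["moves"]}

```bash
mkdir -p pics; cat > h.py <<'E'
import numpy as np,cv2
from scipy.spatial.transform import Rotation as Ro
from cell import ctrl,get_image,nets
def save(p,n): cv2.imwrite('pics/'+n+'.png',p['color'])
def cam(p,s=None):
    f=192/np.tan(np.radians(p['vertical_fov']/2))
    if 'R' in p and p.get('R') is not None: R,t=np.array(p['R']),np.array(p['t'])
    else:
        T=np.eye(4);T[:3,:3]=Ro.from_euler('xyz',s['tool_rot']).as_matrix();T[:3,3]=s['eef_pos']
        M=np.linalg.inv(T@np.array(p['T_tool_cam']));R,t=M[:3,:3],M[:3,3]
    return f,R,t
def proj(p,X,s=None):
    f,R,t=cam(p,s);c=np.atleast_2d(X)@R.T+t;u=c[:,:2]/c[:,2:]
    r2=(u**2).sum(1,keepdims=True);u=u*(1+p['k1']*r2)
    return u*f+[p['cx'],p['cy']]
def back(p,uv,z,s=None):
    f,R,t=cam(p,s);d=(np.array(uv,float)-[p['cx'],p['cy']])/f;u=d.copy()
    for _ in range(20):u=d/(1+p['k1']*(u@u))
    ray=R.T@np.array([u[0],u[1],1]);C=-R.T@t
    return C+ray*(z-C[2])/ray[2]
E
python3 - <<'E'
from h import *
s=ctrl.read_state();print(s)
for n in ['side','top','wrist']:
    p=get_image(n);save(p,n+'0');print(n,p['vertical_fov'],p['k1'],[k for k in p])
    for o in ['clamp','bed','slat_center','knob_grip','pin_tin','stapler','mug','tape','bookend_a']:
        try: print(o,[(np.round(d['position']),round(d['conf'],2)) for d in nets.place_of(p,o)])
        except Exception as e: print(o,e)
E
```

```text
{'clock': 0.0, 'qpos': array([-1.22780085,  0.62933557,  0.03842594,  1.51837821, -0.02699505,
        0.99628173, -0.01999694]), 'qd': array([ 8.91598072e-05, -3.10441017e-04,  1.38740398e-05, -8.50410149e-06,
        6.71058636e-04, -1.47112721e-04, -1.46962464e-04]), 'tau': array([-1.59652707e-03, -5.63399041e+01,  1.22564189e+00, -1.93454182e+01,
        1.10268433e-02,  1.03339533e-02,  1.97665747e-05]), 'eef_pos': array([258.09590779, 595.88191964, 230.39236528]), 'tool_rot': array([-1.57081554,  0.00188524,  1.16201931]), 'force': array([ 0.71223009,  0.49686764, -0.57343004]), 'torque': array([-0.01016241, -0.00445859,  0.02434585]), 'width': 85.6293466551813}
side 42.21493143859592 0.05833245937944366 ['color', 'vertical_fov', 'cx', 'cy', 'k1', 'R', 't', 'shot']
clamp [(array([315.,  41.,   1.]), 0.79), (array([637., -40.,  -1.]), 0.66), (array([ 579., -156.,   -3.]), 0.59), (array([ 796., -130.,   -2.]), 0.58)]
bed [(array([639., -41.,  -5.]), 0.6)]
slat_center [(array([573., -25.,  24.]), 0.95), (array([ 379., -205.,   18.]), 0.72)]
knob_grip [(array([633., -36., 117.]), 0
[... 784 characters left out ...]
, 0.6)]
knob_grip [(array([642., -42., 112.]), 0.72), (array([ 792., -137.,  120.]), 0.68), (array([316.,  33., 113.]), 0.55)]
pin_tin [(array([556., 114.,   2.]), 0.96)]
stapler [(array([ 582., -156.,   -3.]), 0.7)]
mug [(array([ 705., -317.,   -1.]), 0.7), (array([567., -25.,  22.]), 0.62), (array([ 641., -432.,    3.]), 0.42)]
tape [(array([778., 176.,   0.]), 0.71), (array([568., -28.,  19.]), 0.27)]
bookend_a [(array([ 637., -428.,   -0.]), 0.95), (array([ 417., -388.,   -1.]), 0.59)]
wrist 70.78484689403227 -0.053826990945437525 ['color', 'vertical_fov', 'cx', 'cy', 'k1', 'T_tool_cam', 'shot']
clamp []
bed []
slat_center []
knob_grip []
pin_tin []
stapler []
mug []
tape []
bookend_a []
```

View pics/side0.png

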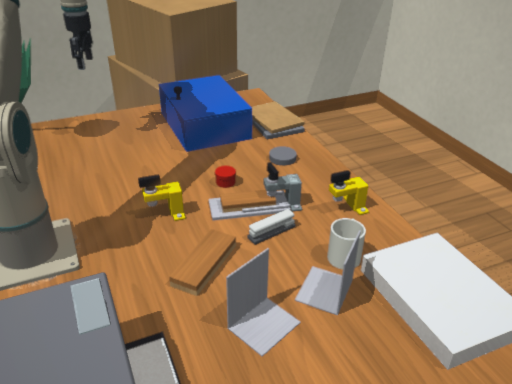

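View pics/top0.png

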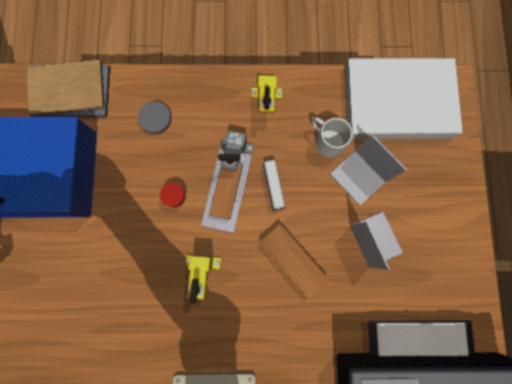

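```bash
python3 - <<'E'
from h import *
p=get_image('top');w=get_image('wrist');print(np.round(w['T_tool_cam'],3))
for n in ['bed','slat_center','knob_grip']:
    for d in nets.cut_out(p,n)[:2]:
        m=d['pixels'].astype(np.uint8);r=cv2.minAreaRect(np.argwhere(m)[:,::-1].astype(np.float32))
        z={'bed':11,'slat_center':35,'knob_grip':127}[n]
        b=cv2.boxPoints(r);print(n,d['conf'],np.round(r[0]),[np.round(back(p,q,z)[:2]) for q in b])
c=p['color'][110:250,140:300];cv2.imwrite('pics/topz.png',cv2.resize(c,None,fx=4,fy=4,interpolation=2))
E
```

```text
[[   1.       0.      -0.      -0.145]
 [   0.      -0.269    0.963 -141.657]
 [   0.      -0.963   -0.269   68.001]
 [   0.       0.       0.       1.   ]]
bed 0.88 [226. 190.] [array([474.,  41.]), array([692.,  -6.]), array([669., -98.]), array([452., -47.])]
bed 0.26 [273. 185.] [array([ 651., -124.]), array([ 659., -161.]), array([ 518., -186.]), array([ 511., -149.])]
slat_center 0.9 [294. 261.] [array([ 428., -115.]), array([ 475., -170.]), array([ 328., -294.]), array([ 284., -239.])]
slat_center 0.84 [226. 190.] [array([501.,  18.]), array([648., -15.]), array([633., -72.]), array([487., -38.])]
knob_grip 0.71 [195. 291.] [array([289.,  46.]), array([345.,  42.]), array([343.,  20.]), array([287.,  25.])]
knob_grip 0.68 [267.  98.] [array([ 819., -127.]), array([ 819., -147.]), array([ 754., -146.]), array([ 754., -126.])]
```

View pics/topz.png

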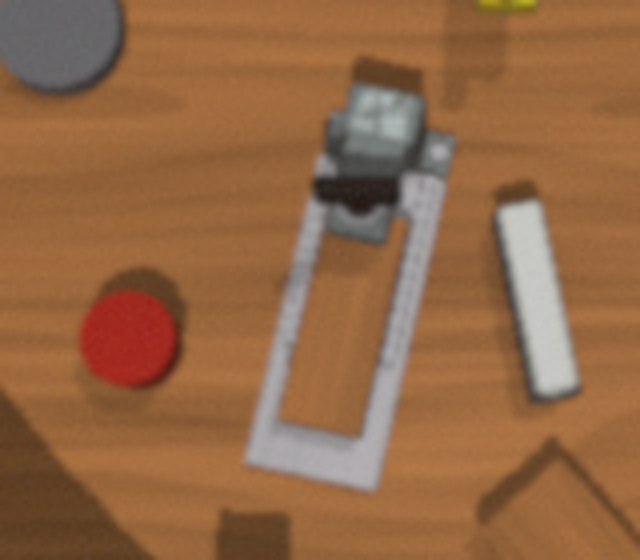

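Request:
step_arm(moves="0 -1 0 0 0 0 1; -0.565 0 -0.64 0 0 0 1; -0.565 0 -0.64 0 0 0 1; -0.565 0 -0.64 0 0 0 1; -0.565 0 -0.64 0 0 0 1; -0.565 0 -0.64 0 0 0 1; -0.565 0 -0.64 0 0 0 1; -0.565 0 -0.64 0 0 0 1; -0.565 0 -0.64 0 0 0 1; -0.565 0 -0.64 0 0 0 1; -0.565 0 -0.64 0 0 0 1; -0.565 0 -0.64 0 0 0 1; -0.565 0 -0.64 0 0 0 1; -0.565 0 -0.64 0 0 0 1; -0.565 0 -0.64 0 0 0 1; -0.565 0 -0.64 0 0 0 1; -0.565 0 -0.64 0 0 0 1; 0 0.5 0 0 -0.8 0 0; 0 0.5 0 0 -0.8 0 0; 0 0 0 0 0 0 0")

```text
clock: 3.75
eef_pos: [546.2, -22.0, 228.6]
tool_rot: [-1.564, 0.001, 1.354]
force: [-0.4, 0.2, 0.2]
width: 44.0
```

```bash
python3 - <<'E'
from h import *
s=ctrl.read_state();print({k:np.round(v,3) for k,v in s.items()})
p=get_image('wrist');save(p,'w1')
for o in ['clamp','bed','slat_center','knob_grip','pin_tin','stapler']:
    print(o,[(np.round(d['position']),round(d['conf'],2)) for d in nets.place_of(p,o)])
th=-.22;c,si=np.cos(th),np.sin(th)
def W(x,y,z):return [635.5+c*x-si*y,-41.5+si*x+c*y,z]
im=p['color'].copy()
for q in [W(-175,45,11),W(-175,-45,11),W(-145,28,35),W(-145,-28,35),W(0,0,113),W(0,0,127),W(-21,20,82),W(-21,-20,82)]:
    u=proj(p,q,s)[0];print(np.round(u));cv2.circle(im,tuple(int(v) for v in u),2,(0,0,255),-1)
cv2.imwrite('pics/w1b.png',im)
E
```

```text
{'clock': np.float64(3.75), 'qpos': array([-0.086,  0.488,  0.112,  1.808, -0.07 ,  0.856,  1.412]), 'qd': array([-0.024, -0.041,  0.022, -0.051, -0.006,  0.047, -0.075]), 'tau': array([  0.767, -46.221,   1.854, -17.68 ,   0.097,  -0.523,   0.598]), 'eef_pos': array([546.193, -22.023, 228.604]), 'tool_rot': array([-1.564e+00,  1.000e-03,  1.354e+00]), 'force': array([-0.42 ,  0.196,  0.224]), 'torque': array([ 0.001,  0.07 , -0.051]), 'width': np.float64(43.978)}
clamp [(array([636., -38.,  -1.]), 0.78)]
bed [(array([631., -41., 113.]), 0.67)]
slat_center [(array([568., -29.,  25.]), 0.75), (array([ 375., -206.,   17.]), 0.75)]
knob_grip [(array([633., -41., 113.]), 0.8)]
pin_tin [(array([559., 117.,  -4.]), 0.91)]
stapler [(array([ 580., -154.,    2.]), 0.62)]
[290. 107.]
[220. 107.]
[278. 132.]
[232. 131.]
[254. 272.]
[254. 280.]
[272. 242.]
[237. 242.]
```

View pics/w1b.png

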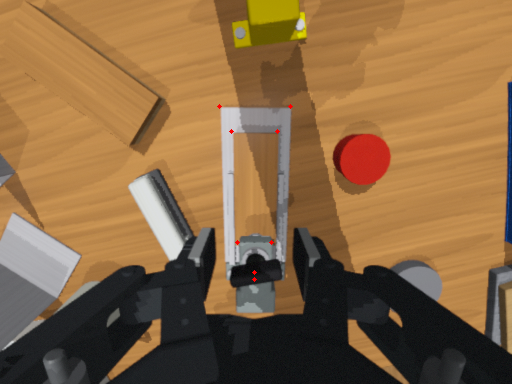

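```bash
python3 - <<'E'
from h import *
s=ctrl.read_state();p=get_image('wrist')
c=p['color'][220:320,195:315];cv2.imwrite('pics/w1z.png',cv2.resize(c,None,fx=6,fy=6,interpolation=2))
for d in nets.cut_out(p,'knob_grip')[:1]:
    m=d['pixels'];r=cv2.minAreaRect(np.argwhere(m)[:,::-1].astype(np.float32));print(d['conf'],r)
E
```

```text
(no output)
```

View pics/w1z.png

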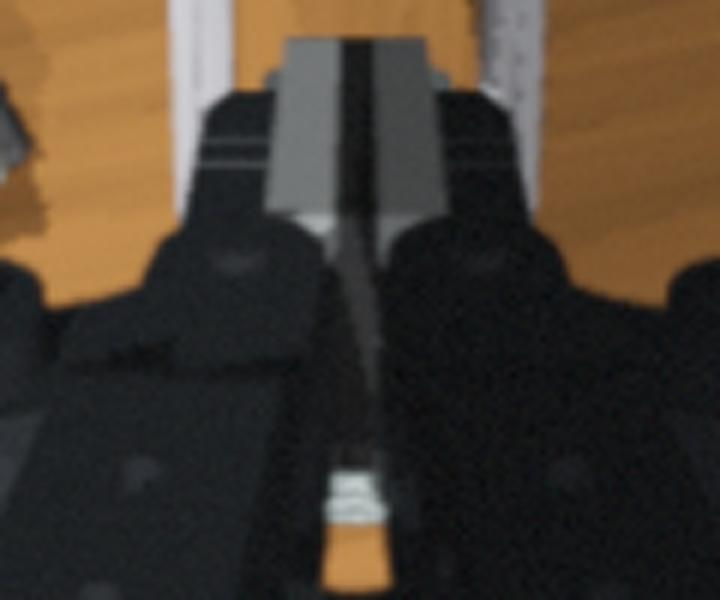

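```bash
python3 - <<'E'
from h import *
c=cv2.imread('pics/w1.png')[220:320,195:315];cv2.imwrite('pics/w1z.png',cv2.resize(c,None,fx=6,fy=6,interpolation=2))
E
```

```text
(no output)
```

View pics/w1z.png

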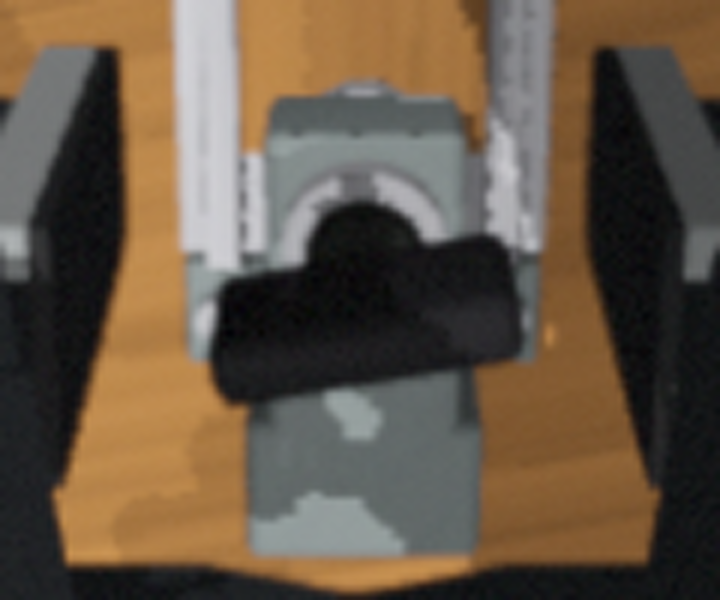

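```bash
python3 - <<'E'
from h import *
s=dict(eef_pos=np.array([546.193,-22.023,228.604]),tool_rot=[-1.564,.001,1.354])
p=get_image('wrist')
a=back(p,(234.2,287.5),127,s);b=back(p,(280.8,279.2),127,s);print(a,b,np.linalg.norm(a-b),np.arctan2(*(b-a)[1::-1]))
a=back(p,(230.3,276),113,s);b=back(p,(275.5,261),113,s);print(a,b,np.linalg.norm(a-b),np.arctan2(*(b-a)[1::-1]))
E
```

```text
[640.05276197 -63.98415888 127.        ] [640.71073031 -14.78244923 127.        ] 49.20610892418161 1.557424248401657
[634.25135043 -67.9452325  113.        ] [626.8446048  -16.56314936 113.        ] 51.91318087205706 1.713960501288526
```

Request:
step_arm(moves="0 0 0.86 0 0 0 0; 0 0 0.86 0 0 0 0; 0 0.9 0 0 0 0 0; 0 0.9 0 0 0 0 0; 0 0.9 0 0 0 0 0; 0 0.9 0 0 0 0 0; 0 0.3 0 0 0 0 0; 0 0.1 0 0 0 0 0; 0 0 0 0 0 0 0; 0 0 0 0 0 0 0; 0 0 0 0 0 0 0")

```text
clock: 5.35
eef_pos: [465.6, -3.3, 32.6]
tool_rot: [-1.573, -0.001, 1.354]
force: [-0.1, 0.2, 0.2]
width: -0.0
```

```bash
python3 - <<'E'
from h import *
s=ctrl.read_state();print({k:np.round(v,3) for k,v in s.items()})
p=get_image('wrist');save(p,'w2');p=get_image('side');cv2.imwrite('pics/s2.png',cv2.resize(p['color'][140:250,180:340],None,fx=4,fy=4,interpolation=2))
E
```

```text
{'clock': np.float64(5.35), 'qpos': array([-0.083,  0.73 ,  0.043,  2.172, -0.122,  0.24 ,  1.422]), 'qd': array([ 0.001,  0.   , -0.001,  0.001,  0.001, -0.002,  0.002]), 'tau': array([ 1.1000e-02, -4.6958e+01,  1.3450e+00, -5.4690e+00,  3.0000e-03,
        0.0000e+00, -1.0000e-03]), 'eef_pos': array([465.597,  -3.298,  32.578]), 'tool_rot': array([-1.573e+00, -1.000e-03,  1.354e+00]), 'force': array([-0.067,  0.232,  0.169]), 'torque': array([-0.063,  0.011, -0.027]), 'width': np.float64(-0.047)}
```

View pics/w2.png

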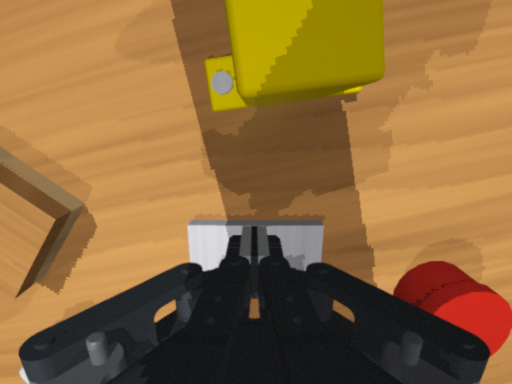

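View pics/s2.png

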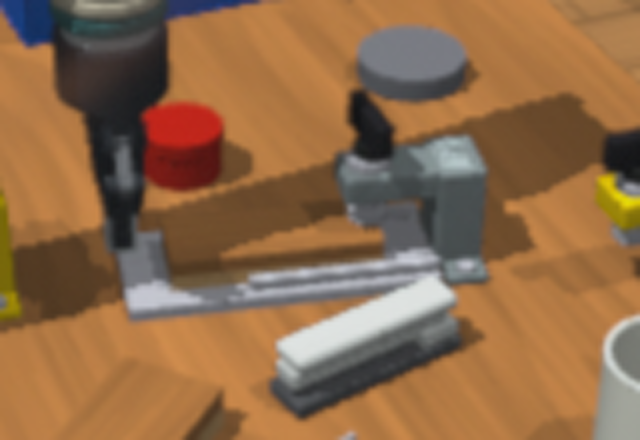

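Request:
step_arm(moves="0 0 -0.1 0 0 0 0; 0 0.1 -0.1 0 0 0 0; 0 0.1 0 0 0 0 0; 0 0 0 0 0 0 0; 0 0 0 0 0 0 0")

```text
clock: 5.95
eef_pos: [473.7, -5.5, 20.9]
tool_rot: [-1.569, 0.0, 1.354]
force: [0.2, -0.3, -1.0]
width: 0.3
```

```bash
cat > st.py <<'E'
from h import *
s=ctrl.read_state();print({k:np.round(v,3) for k,v in s.items() if k not in('qd','tau')})
d=s['eef_pos'][:2]-[635.5,-41.5];print('clampxy',d@[.976,-.218],d@[.218,.976])
E
python3 st.py
```

```text
{'clock': np.float64(5.95), 'qpos': array([-0.077,  0.759,  0.044,  2.149, -0.128,  0.237,  1.434]), 'eef_pos': array([473.683,  -5.505,  20.872]), 'tool_rot': array([-1.569,  0.   ,  1.354]), 'force': array([ 0.211, -0.302, -0.977]), 'torque': array([-0.012, -0.056,  0.03 ]), 'width': np.float64(0.314)}
clampxy -165.78071776818362 -0.14473001578446637
```

Request:
step_arm(moves="0 0 -0.08 0 0 0 0; 0 0 -0.08 0 0 0 0; 0 0 -0.08 0 0 0 0; 0 0 -0.08 0 0 0 0; 0 0 -0.08 0 0 0 0; 0 0 -0.08 0 0 0 0; 0 0 -0.08 0 0 0 0; 0 0 -0.08 0 0 0 0; 0 0 -0.08 0 0 0 0; 0 0 -0.08 0 0 0 0")

```text
clock: 6.95
eef_pos: [513.6, -14.1, 21.3]
tool_rot: [-1.571, -0.0, 1.354]
force: [-2.5, -0.1, 0.4]
width: 0.1
```

```bash
python3 st.py
```

```text
{'clock': np.float64(6.95), 'qpos': array([-0.062,  0.781,  0.053,  2.043, -0.119,  0.32 ,  1.442]), 'eef_pos': array([513.608, -14.118,  21.284]), 'tool_rot': array([-1.571, -0.   ,  1.354]), 'force': array([-2.545, -0.101,  0.441]), 'torque': array([0.081, 0.344, 0.017]), 'width': np.float64(0.124)}
clampxy -124.93613411837548 0.15273787604471295
```

Request:
step_arm(moves="0 0 -0.04 0 0 0 0; 0 0 -0.04 0 0 0 0; 0 0 -0.04 0 0 0 0")

```text
clock: 7.25
eef_pos: [519.1, -15.3, 21.3]
tool_rot: [-1.57, 0.0, 1.354]
force: [-1.5, 0.4, 0.5]
width: -0.1
```

Request:
step_arm(moves="0 0 -0.03 0 0 0 0; 0 0 -0.03 0 0 0 0")

```text
clock: 7.45
eef_pos: [522.3, -16.0, 21.3]
tool_rot: [-1.571, -0.0, 1.354]
force: [-0.9, 0.4, -0.7]
width: -0.1
```

Request:
step_arm(moves="0 0 -0.02 0 0 0 0; 0 0 -0.02 0 0 0 0")

```text
clock: 7.65
eef_pos: [522.9, -16.2, 21.2]
tool_rot: [-1.568, 0.0, 1.354]
force: [-4.7, 1.1, 4.5]
width: -0.2
```

Request:
step_arm(moves="0 0 -0.02 0 0 0 0; 0 0 -0.02 0 0 0 0; 0 0 0 0 0 0 0")

```text
clock: 7.95
eef_pos: [522.9, -16.2, 21.0]
tool_rot: [-1.565, 0.0, 1.354]
force: [-7.4, 2.3, 5.1]
width: 0.1
```

```bash
python3 st.py; python3 - <<'E'
from h import *
p=get_image('top');cv2.imwrite('pics/t3.png',cv2.resize(p['color'][110:250,140:300],None,fx=4,fy=4,interpolation=2))
p=get_image('side');cv2.imwrite('pics/s3.png',cv2.resize(p['color'][140:250,180:340],None,fx=4,fy=4,interpolation=2))
E
```

```text
{'clock': np.float64(7.95), 'qpos': array([-0.058,  0.789,  0.055,  2.013, -0.117,  0.349,  1.445]), 'eef_pos': array([522.855, -16.223,  21.029]), 'tool_rot': array([-1.565,  0.   ,  1.354]), 'force': array([-7.382,  2.28 ,  5.075]), 'torque': array([ 0.389,  1.391, -0.043]), 'width': np.float64(0.098)}
clampxy -115.45236279554308 0.11373154902409537
```

View pics/s3.png

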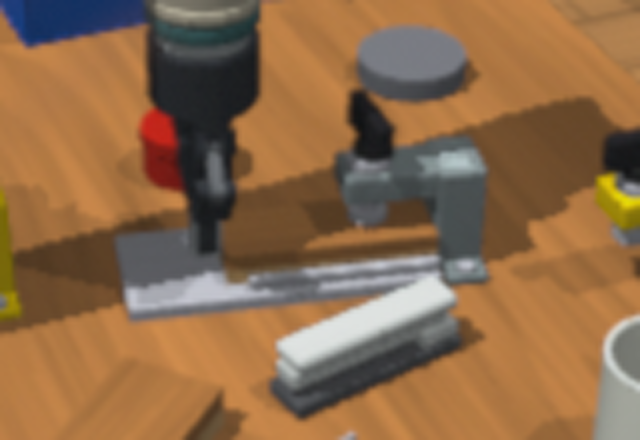

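Request:
step_arm(moves="0 0 0.2 0 0 0 0; 0 0 0.2 0 0 0 0; 0 -0.9 0 0 0 0 0.5; 0 -0.9 0 0 0 0 1; 0 -0.98 0 0 0 0 1; 0 0 -0.9 0 0 0 1; 0 0 -0.9 0 0 0 1; 0 0 -0.91 0 0 0 1; 0 0 0 0 0.95 0 1; 0 0 0 0 0.95 0 1; 0 0 0 0 0.95 0 1; 0 0 0 0 0.95 0 1; 0 0 0 0 0.95 0 1; 0 0 0 0 0.95 0 1; 0 0 0 0 0.95 0 1; 0 0 0 0 0.95 0 1; 0 0 0 0 0.95 0 1; 0 0 0 0 0.95 0 1; 0 0 0 0 0.95 0 1; 0 0 0 0 0.95 0 1")

```text
clock: 10.05
eef_pos: [638.9, -41.8, 160.2]
tool_rot: [-1.571, -0.001, -0.019]
force: [-0.3, -0.2, -1.0]
width: 85.3
```

Request:
step_arm(moves="0 0 0 0 0 0 1; 0 0 0 0 0 0 1")

```text
clock: 10.25
eef_pos: [638.8, -41.6, 160.2]
tool_rot: [-1.571, -0.0, -0.011]
force: [-0.1, 0.2, 0.9]
width: 85.2
```

```bash
python3 st.py; python3 - <<'E'
from h import *
s=ctrl.read_state()
p=get_image('top');t=p;cv2.imwrite('pics/t3.png',cv2.resize(p['color'][110:250,140:300],None,fx=4,fy=4,interpolation=2))
p=get_image('wrist');save(p,'w3')
print([(np.round(d['position']),round(d['conf'],2)) for d in nets.place_of(p,'knob_grip')])
print([(np.round(d['position']),round(d['conf'],2)) for d in nets.place_of(t,'slat_center')])
E
```

```text
{'clock': np.float64(10.25), 'qpos': array([-0.264,  0.743,  0.493,  1.626, -0.428,  0.881,  0.384]), 'eef_pos': array([638.78 , -41.612, 160.177]), 'tool_rot': array([-1.571, -0.   , -0.011]), 'force': array([-0.058,  0.165,  0.884]), 'torque': array([-0.017,  0.007, -0.037]), 'width': np.float64(85.2)}
clampxy 3.2256181213058053 0.6055378173635197
[(array([631., -43., 118.]), 0.77)]
[(array([ 381., -202.,   17.]), 0.94), (array([608., -37.,  20.]), 0.78)]
```

View pics/w3.png

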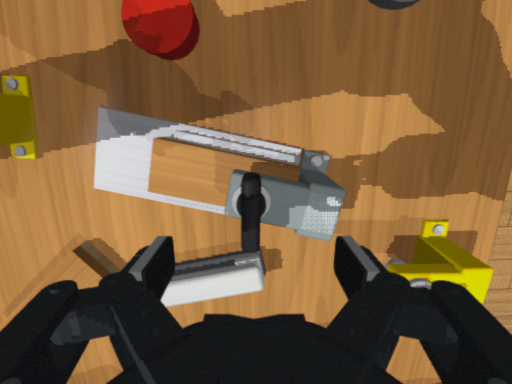

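View pics/t3.png

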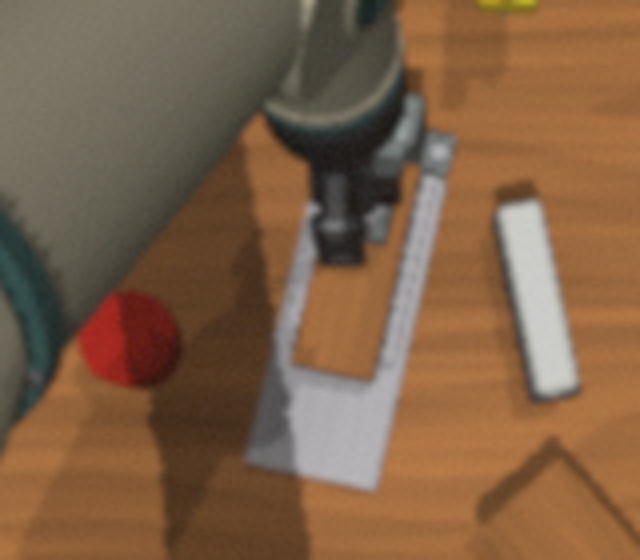

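```bash
python3 - <<'E'
from h import *
s=ctrl.read_state();p=get_image('wrist')
c=p['color'][160:280,200:320]
for q in [(635.5,-41.5,127),(635.5,-13.5,127),(635.5,-69.5,127),(635.5,-13.5,99)]: print(proj(p,q,s))
cv2.imwrite('pics/w3z.png',cv2.resize(c,None,fx=5,fy=5,interpolation=2))
E
```

```text
[[248.83590913 219.640043  ]]
[[248.08526373 180.11326844]]
[[249.53674402 255.94251073]]
[[248.86637037 171.96921797]]
```

View pics/w3z.png

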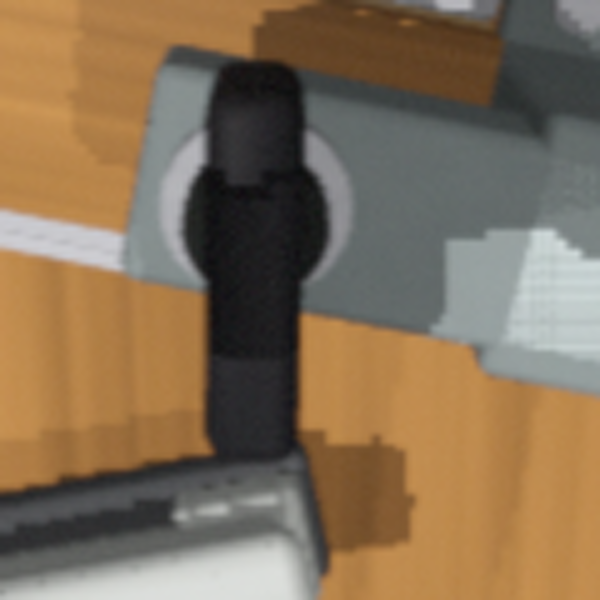

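Request:
step_arm(moves="-0.046 0 0.03 0 0.1 0 1; 0 0.5 0 0 0 0 1; 0 0.5 0 0 0 0 1; 0 0.16 0 0 0 0 1; 0 0 0 0 0 0 1; 0 0 0 0 0 0 0; 0 0 0 0 0 0 0; 0 0 0 0 0 0 0; 0 0 0 0 0 0 0; 0 0 0 0 0 0 0; 0 0 0 0 0 0 0; 0 0 0 0 0 0 0; 0 0 0 0 0 0 0")

```text
clock: 11.8
eef_pos: [636.5, -40.2, 102.9]
tool_rot: [-1.57, -0.0, -0.026]
force: [-2.4, 1.9, 5.0]
width: 12.6
```

```bash
python3 st.py; python3 - <<'E'
from h import *
p=get_image('side');cv2.imwrite('pics/s4.png',cv2.resize(p['color'][140:250,200:340],None,fx=5,fy=5,interpolation=2))
E
```

```text
{'clock': np.float64(11.8), 'qpos': array([-0.245,  0.81 ,  0.455,  1.671, -0.474,  0.772,  0.407]), 'eef_pos': array([636.468, -40.182, 102.9  ]), 'tool_rot': array([-1.57 , -0.   , -0.026]), 'force': array([-2.447,  1.909,  4.961]), 'torque': array([0.084, 0.398, 0.008]), 'width': np.float64(12.641)}
clampxy 0.6569445427611706 1.4975421631219976
```

View pics/s4.png

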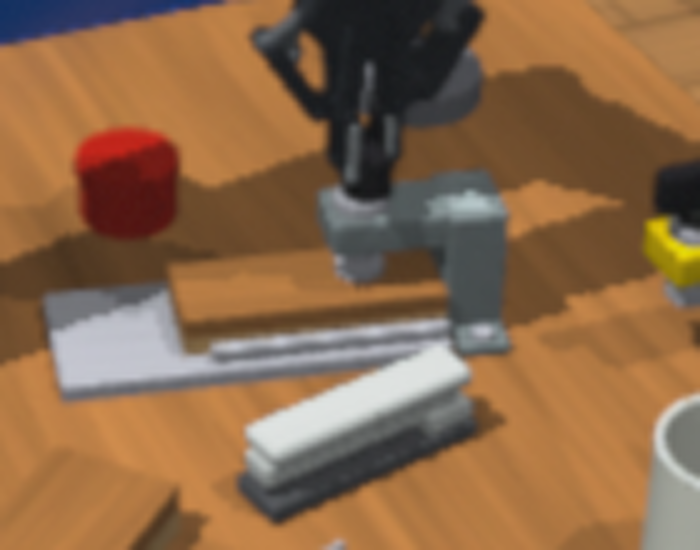

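Request:
step_arm(moves="0 0 0 0 0.5 0 0; 0 0 0 0 0.5 0 0; 0 0 0 0 0.5 0 0")

```text
clock: 12.15
eef_pos: [636.5, -40.2, 102.9]
tool_rot: [-1.57, -0.0, -0.208]
force: [-1.7, 0.6, 5.6]
width: 12.9
```

```bash
cat > tq.py <<'E'
from h import *
s=ctrl.read_state();print(s['clock'],'yaw',np.round(s['tool_rot'],3),'q7',round(s['qpos'][6],3),'T',np.round(s['torque'],3),'F',np.round(s['force'],1),'w',round(s['width'],1),np.round(s['eef_pos'],1))
E
python3 tq.py
```

```text
12.15 yaw [-1.57  -0.    -0.208] q7 0.267 T [0.007 0.452 0.061] F [-1.7  0.6  5.6] w 12.9 [636.5 -40.2 102.9]
```

Request:
step_arm(moves="0 0 0 0 0.5 0 0; 0 0 0 0 0.5 0 0")

```text
clock: 12.35
eef_pos: [636.5, -40.2, 102.9]
tool_rot: [-1.57, -0.0, -0.328]
force: [-2.5, 0.6, 5.2]
width: 12.7
```

```bash
python3 tq.py
```

```text
12.35 yaw [-1.57  -0.    -0.328] q7 0.174 T [ 0.092  0.414 -0.023] F [-2.5  0.6  5.2] w 12.7 [636.5 -40.2 102.9]
```

Request:
step_arm(moves="0 0 0 0 0.5 0 0; 0 0 0 0 0.5 0 0")

```text
clock: 12.55
eef_pos: [636.6, -40.2, 102.9]
tool_rot: [-1.57, -0.0, -0.448]
force: [-1.5, 0.3, 5.1]
width: 12.7
```

```bash
python3 tq.py
```

```text
12.55 yaw [-1.57  -0.    -0.448] q7 0.081 T [0.097 0.436 0.007] F [-1.5  0.3  5.1] w 12.7 [636.6 -40.2 102.9]
```

Request:
step_arm(moves="0 0 0 0 0.5 0 0; 0 0 0 0 0.5 0 0; 0 0 0 0 0.5 0 0")

```text
clock: 12.85
eef_pos: [636.6, -40.2, 102.9]
tool_rot: [-1.57, -0.0, -0.628]
force: [-2.7, -0.0, 5.2]
width: 13.0
```

```bash
sed -i "s/'w',/'tau7',round(s['tau'][6],3),'w',/" tq.py; python3 tq.py
```

```text
12.85 yaw [-1.57  -0.    -0.628] q7 -0.06 T [0.026 0.411 0.053] F [-2.7 -0.   5.2] tau7 0.454 w 13.0 [636.6 -40.2 102.9]
```

Request:
step_arm(moves="0 0 0 0 0.5 0 0; 0 0 0 0 0.5 0 0; 0 0 0 0 0.5 0 0")

```text
clock: 13.15
eef_pos: [636.6, -40.3, 102.9]
tool_rot: [-1.57, -0.0, -0.808]
force: [-2.4, 1.1, 5.1]
width: 13.5
```

```bash
python3 tq.py
```

```text
13.15 yaw [-1.57  -0.    -0.808] q7 -0.203 T [0.033 0.377 0.01 ] F [-2.4  1.1  5.1] tau7 0.459 w 13.5 [636.6 -40.3 102.9]
```

Request:
step_arm(moves="0 0 0 0 0.5 0 0; 0 0 0 0 0.5 0 0; 0 0 0 0 0.5 0 0")

```text
clock: 13.45
eef_pos: [636.6, -40.3, 102.9]
tool_rot: [-1.57, -0.0, -0.988]
force: [-2.4, 0.3, 5.4]
width: 12.7
```

```bash
python3 tq.py
```

```text
13.45 yaw [-1.57  -0.    -0.988] q7 -0.347 T [0.09  0.403 0.027] F [-2.4  0.3  5.4] tau7 0.465 w 12.7 [636.6 -40.3 102.9]
```

Request:
step_arm(moves="0 0 0 0 0.5 0 0; 0 0 0 0 0.5 0 0; 0 0 0 0 0.5 0 0")

```text
clock: 13.75
eef_pos: [636.7, -40.4, 102.9]
tool_rot: [-1.57, -0.0, -1.168]
force: [-1.2, 0.3, 5.8]
width: 13.1
```

```bash
python3 tq.py
```

```text
13.75 yaw [-1.57  -0.    -1.168] q7 -0.493 T [-0.026  0.327  0.042] F [-1.2  0.3  5.8] tau7 0.471 w 13.1 [636.7 -40.4 102.9]
```

Request:
step_arm(moves="0 0 0 0 0.5 0 0; 0 0 0 0 0.5 0 0; 0 0 0 0 0.5 0 0")

```text
clock: 14.05
eef_pos: [636.7, -40.4, 102.9]
tool_rot: [-1.57, -0.0, -1.348]
force: [-1.1, -0.1, 4.3]
width: 13.0
```

```bash
python3 tq.py
```

```text
14.05 yaw [-1.57  -0.    -1.348] q7 -0.641 T [0.004 0.409 0.002] F [-1.1 -0.1  4.3] tau7 0.477 w 13.0 [636.7 -40.4 102.9]
```

Request:
step_arm(moves="0 0 0 0 0.5 0 0; 0 0 0 0 0.5 0 0; 0 0 0 0 0.5 0 0")

```text
clock: 14.35
eef_pos: [636.7, -40.4, 102.9]
tool_rot: [-1.57, -0.0, -1.528]
force: [-1.3, 0.5, 6.1]
width: 13.1
```

```bash
python3 tq.py
```

```text
14.35 yaw [-1.57  -0.    -1.528] q7 -0.79 T [ 0.01   0.405 -0.008] F [-1.3  0.5  6.1] tau7 0.484 w 13.1 [636.7 -40.4 102.9]
```

Request:
step_arm(moves="0 0 0 0 0.5 0 0; 0 0 0 0 0.5 0 0; 0 0 0 0 0.5 0 0")

```text
clock: 14.65
eef_pos: [636.7, -40.5, 102.9]
tool_rot: [-1.57, -0.0, -1.708]
force: [-1.9, -0.6, 4.9]
width: 12.7
```

```bash
python3 tq.py
```

```text
14.65 yaw [-1.57  -0.    -1.708] q7 -0.941 T [-0.022  0.428  0.017] F [-1.9 -0.6  4.9] tau7 0.49 w 12.7 [636.7 -40.5 102.9]
```

Request:
step_arm(moves="0 0 0 0 0.5 0 0; 0 0 0 0 0.5 0 0; 0 0 0 0 0.5 0 0")

```text
clock: 14.95
eef_pos: [636.7, -40.5, 102.9]
tool_rot: [-1.57, -0.0, -1.888]
force: [-1.9, -0.1, 6.3]
width: 12.8
```

```bash
python3 tq.py
```

```text
14.95 yaw [-1.57  -0.    -1.888] q7 -1.094 T [-0.05   0.417  0.075] F [-1.9 -0.1  6.3] tau7 0.464 w 12.8 [636.7 -40.5 102.9]
```

Request:
step_arm(moves="0 0 0 0 0.5 0 0; 0 0 0 0 0.5 0 0; 0 0 0 0 0.5 0 0")

```text
clock: 15.25
eef_pos: [636.6, -40.6, 103.0]
tool_rot: [-1.57, -0.0, -2.068]
force: [-2.4, 0.6, 5.9]
width: 13.1
```

```bash
python3 tq.py
```

```text
15.25 yaw [-1.57  -0.    -2.068] q7 -1.249 T [-0.088  0.425  0.169] F [-2.4  0.6  5.9] tau7 0.325 w 13.1 [636.6 -40.6 103. ]
```

Request:
step_arm(moves="0 0 0 0 0.5 0 0")

```text
clock: 15.35
eef_pos: [636.6, -40.6, 103.0]
tool_rot: [-1.57, -0.0, -2.128]
force: [-1.9, -0.4, 4.8]
width: 13.0
```

```bash
python3 tq.py
```

```text
15.35 yaw [-1.57  -0.    -2.128] q7 -1.301 T [-0.073  0.488  0.208] F [-1.9 -0.4  4.8] tau7 0.286 w 13.0 [636.6 -40.6 103. ]
```

Request:
step_arm(moves="0 0 0 0 0.5 0 0")

```text
clock: 15.45
eef_pos: [636.6, -40.6, 103.1]
tool_rot: [-1.57, -0.0, -2.187]
force: [-2.7, 0.3, 7.7]
width: 13.1
```

```bash
python3 tq.py
```

```text
15.45 yaw [-1.57  -0.    -2.187] q7 -1.353 T [-0.051  0.532  0.365] F [-2.7  0.3  7.7] tau7 0.243 w 13.1 [636.6 -40.6 103.1]
```

Request:
step_arm(moves="0 0 0 0 0.5 0 0")

```text
clock: 15.55
eef_pos: [636.6, -40.6, 103.1]
tool_rot: [-1.57, -0.0, -2.247]
force: [-1.7, 0.8, 6.0]
width: 12.9
```

```bash
python3 tq.py
```

```text
15.55 yaw [-1.57  -0.    -2.247] q7 -1.406 T [-0.047  0.503  0.325] F [-1.7  0.8  6. ] tau7 0.207 w 12.9 [636.6 -40.6 103.1]
```

Request:
step_arm(moves="0 0 0 0 0.5 0 0")

```text
clock: 15.65
eef_pos: [636.6, -40.7, 103.1]
tool_rot: [-1.57, -0.001, -2.307]
force: [-2.0, -0.2, 6.0]
width: 12.9
```

```bash
python3 tq.py
```

```text
15.65 yaw [-1.570e+00 -1.000e-03 -2.307e+00] q7 -1.459 T [-0.062  0.458  0.384] F [-2.  -0.2  6. ] tau7 0.21 w 12.9 [636.6 -40.7 103.1]
```

Request:
step_arm(moves="0 0 0 0 0.5 0 0; 0 0 0 0 0.5 0 0; 0 0 0 0 0.5 0 0")

```text
clock: 15.95
eef_pos: [636.6, -40.7, 103.1]
tool_rot: [-1.57, -0.0, -2.487]
force: [-2.3, -0.9, 6.8]
width: 12.9
```

```bash
python3 tq.py
```

```text
15.95 yaw [-1.57  -0.    -2.487] q7 -1.621 T [-0.088  0.517  0.355] F [-2.3 -0.9  6.8] tau7 0.185 w 12.9 [636.6 -40.7 103.1]
```

Request:
step_arm(moves="0 0 0 0 0.5 0 0; 0 0 0 0 0.5 0 0; 0 0 0 0 0.4 0 0; 0 0 0 0 0 0 0; 0 0 0 0 0 0 0")

```text
clock: 16.45
eef_pos: [636.5, -40.7, 103.2]
tool_rot: [-1.57, -0.0, -2.653]
force: [-2.5, 0.8, 7.0]
width: 13.0
```

```bash
python3 tq.py
```

```text
16.45 yaw [-1.57  -0.    -2.653] q7 -1.774 T [-0.046  0.56   0.322] F [-2.5  0.8  7. ] tau7 -0.389 w 13.0 [636.5 -40.7 103.2]
```

Request:
step_arm(moves="0 0 0 0 0 0 1; 0 0 0 0 0 0 1; 0 0 0 0 0 0 1; 0 0 0 0 0 0 1; 0 0 0 0 0 0 1; 0 0 0 0 0 0 1; 0 -0.6 0 0 0 0 1; 0 -0.6 0 0 0 0 1; 0 0 0 0 0 0 1; 0 0 0 0 0 0 1")

```text
clock: 17.45
eef_pos: [636.8, -40.1, 162.8]
tool_rot: [-1.571, 0.001, -2.654]
force: [-0.3, 0.6, 0.8]
width: 85.4
```

```bash
python3 tq.py; python3 - <<'E'
from h import *
s=ctrl.read_state();p=get_image('wrist');save(p,'w5')
c=p['color'][150:290,180:340]
cv2.imwrite('pics/w5z.png',cv2.resize(c,None,fx=5,fy=4.28,interpolation=2) if 0 else cv2.resize(c,None,fx=4,fy=4,interpolation=2))
for d in nets.cut_out(p,'knob_grip'):
    m=d['pixels'];r=cv2.minAreaRect(np.argwhere(m)[:,::-1].astype(np.float32));print(d['conf'],r)
E
```

```text
17.45 yaw [-1.571e+00  1.000e-03 -2.654e+00] q7 -1.827 T [-0.013 -0.02  -0.025] F [-0.3  0.6  0.8] tau7 -0.013 w 85.4 [636.8 -40.1 162.8]
0.77 ((254.0, 212.5), (79.0, 30.0), 90.0)
0.64 ((240.28060913085938, 176.5049285888672), (140.1344451904297, 86.67547607421875), 46.005088806152344)
0.56 ((130.5, 4.999999046325684), (40.99999237060547, 9.999998092651367), 0.0)
0.24 ((292.0369567871094, 213.21731567382812), (183.0530548095703, 80.29273223876953), 41.361812591552734)
```

View pics/w5z.png

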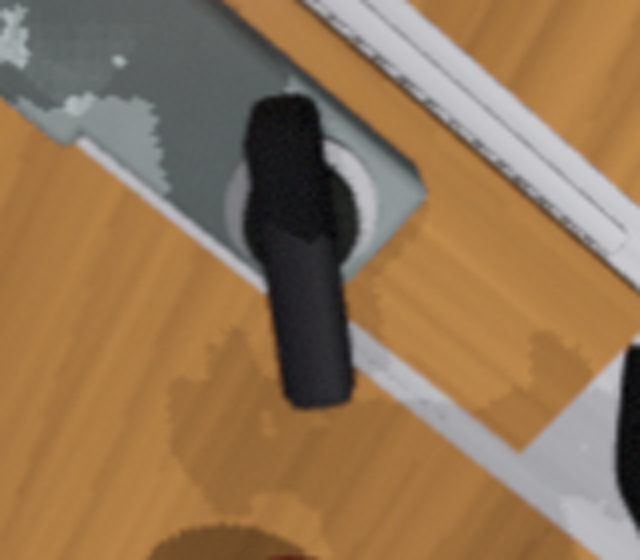

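```bash
python3 - <<'E'
from h import *
s=ctrl.read_state();p=get_image('wrist')
def ang(L,z=127):
    a,b=[back(p,(180+x/4,150+y/4),z,s) for x,y in L];d=b-a
    return np.round(a,1),np.round(b,1),np.linalg.norm(d),np.arctan2(d[1],d[0])
for L in [((250,135),(290,400)),((318,120),(352,385)),((284,100),(320,405))]: print(ang(L))
t=get_image('top');sd=get_image('side');save(t,'t6');save(sd,'s6')
cv2.imwrite('pics/s6z.png',cv2.resize(sd['color'][140:250,200:340],None,fx=5,fy=5,interpolation=2))
E
```

```text
(array([654.9, -59.1, 127. ]), array([626.1, -18.8, 127. ]), np.float64(49.53899410047986), np.float64(2.1928641693957225))
(array([646.1, -66.7, 127. ]), array([617.6, -26.7, 127. ]), np.float64(49.109058668013674), np.float64(2.1890487068693245))
(array([652.7, -67.1, 127. ]), array([620.8, -20.5, 127. ]), np.float64(56.428882909713835), np.float64(2.171096784068616))
```

View pics/s6z.png

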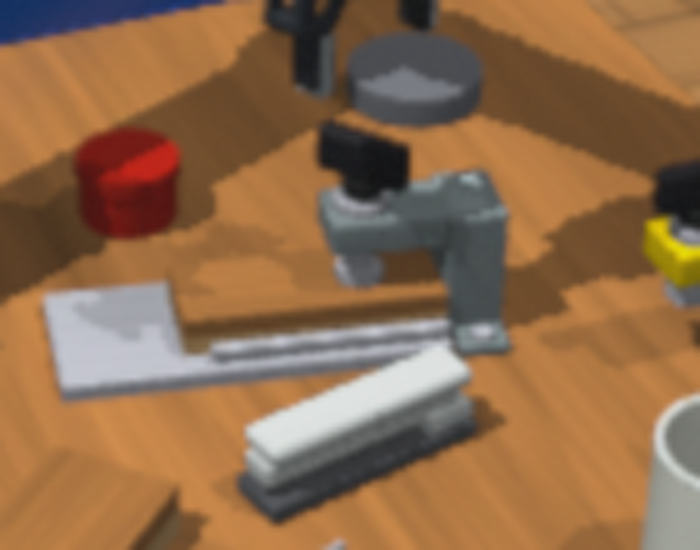

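Request:
step_arm(moves="0 -0.8 0.8 0 0 0 1; 0 -0.4 1 0 0 0 1; 0 0 1 0 0 0 1; 0 0 0 0 0 0 1; 0 0 0 0 0 0 1")

```text
clock: 18.2
eef_pos: [697.6, -158.7, 215.3]
tool_rot: [-1.572, -0.001, -2.657]
force: [-0.1, 1.2, 0.3]
width: 85.2
```

```bash
python3 tq.py; python3 - <<'E'
from h import *
for n in ['top','side']:
    p=get_image(n);save(p,n+'7')
    for o in ['slat_center','knob_grip','pin_tin','stapler','mug','tape','bookend_a']:
        print(o,[(np.round(d['position']),round(d['conf'],2)) for d in nets.place_of(p,o)][:3])
    if n=='top':cv2.imwrite('pics/t7.png',cv2.resize(p['color'][110:250,140:300],None,fx=4,fy=4,interpolation=2))
E
```

```text
18.2 yaw [-1.572e+00 -1.000e-03 -2.657e+00] q7 -1.83 T [ 0.02  -0.038  0.044] F [-0.1  1.2  0.3] tau7 0.003 w 85.2 [ 697.6 -158.7  215.3]
slat_center [(array([604., -35.,  22.]), 0.86), (array([ 380., -203.,   16.]), 0.58)]
knob_grip [(array([639., -45., 116.]), 0.67), (array([319.,  37., 112.]), 0.46), (array([608., -38.,  21.]), 0.44)]
pin_tin [(array([554., 112.,  -1.]), 0.63)]
stapler [(array([ 584., -156.,   -5.]), 0.6)]
mug [(array([ 705., -315.,   -1.]), 0.83), (array([607., -36.,  20.]), 0.28)]
tape []
bookend_a [(array([ 636., -431.,   -1.]), 0.84), (array([ 417., -390.,   -3.]), 0.67), (array([ 707., -318.,   -3.]), 0.65)]
slat_center [(array([ 383., -205.,   15.]), 0.77), (array([609., -33.,  20.]), 0.6)]
knob_grip [(array([317.,  37., 114.]), 0.78), (array([ 794., -141.,  114.]), 0.75), (array([636., -40., 116.]), 0.7)]
pin_tin [(array([555., 116.,  -1.]), 0.82)]
stapler [(array([ 580., -156.,   -2.]), 0.59)]
mug [(array([ 702., -316.,   -2.]), 0.76)]
tape [(array([781., 175.,   4.]), 0.87), (array([636., -43.,  -4.]), 0.4), (array([ 413., -388.,   -1.]), 0.29)]
bookend_a [(array([ 638., -430.,   -0.]), 0.71), (array([636., -36., 118.]), 0.18)]
```

View pics/t7.png

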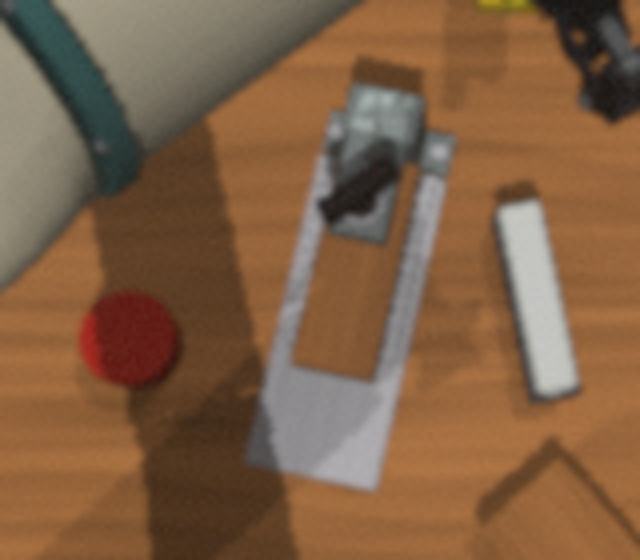

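Slat centre is at about (606.5, -34.5), which is roughly -30 mm in the clamp frame. Its near edge is at the same pixels as right after the push. The bystanders have not moved, and the arm is clear of everything.

```bash
python3 -c "
from cell import ctrl;print(ctrl.finish_job())"
```

```text
the job is handed in; nothing more can be done
None
```

I pushed the slat fully home, tightened the clamp about an eighth of a turn past contact, and handed the job in at about 18 s of the 72 s allowed. No verdict was reported.

- **Slat:** I pushed its end gently with closed fingers until it stopped solidly, at about 9 N. The fingers were then at x ≈ -115 mm in the clamp frame, where I expected about -116 mm. The final pictures put the slat's centre at about -30 mm, which is fully home.
- **Knob:** I gripped the T bar and turned it clockwise about 1.8 rad through free travel until the resistance rose sharply, at a tool yaw of about -1.85 rad. From there I turned about 0.81 rad more. On release the bar sprang back about 0.13 rad, so it rests about 0.68 rad past contact, slightly under an eighth of a turn (0.785 rad).
- **Final state:** The gripper is open and clear of everything. The bystanders are at their starting positions, within the networks' error; the top view missed the tape, but the side view found it where it was.

**Less certain:**
- I read the contact point from the joint 7 torque, good to about ±0.03 rad.
- The wrist torque reading was noisy, about ±0.04 N m.
- After the sharp rise, the torque climbed more slowly than stated, about 0.15 N m per rad on a rough reading. The spring-back matches about 0.35 N m and showed no sign that the grip slipped.

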